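Wind the router lift up two clicks

TASK

Raise the router cutter by two clicks of its lift: set the loose crank fully down over the drive tongue and let go of it, then take it by its round end knob and wind it clockwise, steadily and never faster than one turn a second, keeping hold of the knob right through the heavy click in each turn, so that the crank neither springs back nor runs ahead. Stop in the easy part after the second click, let go and leave the crank standing on the drive, with the wood blank, the wrench and the loose ring still where they lay.

Things in the scene. Friction and masses are not known exactly. Their poses are not given: they have to be found in the camera images.
- router_top: router table top fixed on the bench: grey board 460 x 800 mm, upper face 25 mm above the bench, with a flush aluminium lift plate. Origin at bench level under the lift's upright drive axis; x towards the fence, z up. Cutter (22 mm wide, top under 25 mm over the board) at x 85, y 115 mm; fence 78 mm high from x 233 mm on.
- drive_seat (a point): lift's drive spindle at the plate's corner: steel collar, 68 mm across, with an upright tongue across it 60 mm long, 14 wide, 20 high (top 5 mm narrowed to 56 x 9). Origin on its axis on the collar's upper face, where the crank's hub comes to rest, 28 mm above the bench; x along the tongue, z up; turns with the spindle.
- drive (a joint): spindle angle (rad), clockwise from above positive, starts within 1.1 of 0. Light (0.15 N m) within 1.3 of whole turns; then a sprung index stiffens it to about 0.85 N m (8 N at the knob) at 2.4, clicks over at 3.14, and pushes forward until about 4.7; so in each turn. Let go there, it springs back or runs ahead. Second click at 9.42, easy again around 12.57. 3 mm lift a turn.
- crank: loose steel crank, 0.7 kg, standing on its hub on the board, any yaw. Origin: centre of the hub's underside; x along the arm to the knob, z up. Hub 84 (x) by 63 (y) by 30 mm high; slot in its underside 64 (x) by 17 (y), 24 deep, fits the tongue either way round. Arm 22 wide, top 30 above the underside; low counterweight to x -74 mm.
- crank_post (a point): top centre of the crank's square lifting post, on the hub's axis, 75 mm above the underside: 32 x 32 mm, sides along the crank's x and y, 45 mm tall above the hub's top. The crank nearly balances about it.
- knob: the crank's round black end knob, 28 mm in diameter, 50 mm tall, upright. Origin at the middle of its foot, 105 mm from the crank's origin along the crank's x, 31 mm above the hub's underside, 1 mm over the arm. It spins freely on its own upright axis, so a hand holding it need not turn.
- blank: walnut blank 200 x 45 x 32 mm lying on the board near the fence; origin under its centre, x along it. To be left alone.
- wrench: flat steel collet wrench 180 mm long lying on the board on the cutter side; origin under its middle. To be left alone.
- reducer: loose flat aluminium ring, 98 mm outside, 32 mm hole, 8 mm thick, lying on the board towards the fence; origin under its centre. To be left alone.
Things that resemble listed ones, but are neither listed nor needed, are in the scene too. Of the things like the crank, leave any that is purple; of the rest the smaller one is meant.

How it is judged:
On the way, in this order (a step that is already met when the one before it is completed fails the run):
1. the crank sits fully down on the drive tongue and has been let go (distance between crank and drive_seat below 0.005 m and angle between crank's own z axis and vertical below 0.06 rad and angle between the x axis of crank and the x axis of drive_seat, either way round below 0.15 rad and contact force between the fingers and crank below 0.2 N and value of joint drive below 2 rad), for 0.2 s.
2. wound over the first click by the knob, with the crank seated (value of joint drive between 3.6 and 9.4 rad and distance between crank and drive_seat below 0.01 m and contact force between the fingers and knob above 0.3 N), for 0.1 s.
3. wound over the second click by the knob, with the crank seated (value of joint drive between 9.9 and 14.6 rad and distance between crank and drive_seat below 0.01 m and contact force between the fingers and knob above 0.3 N), for 0.1 s.
At the end, for the whole second after the job is handed in: Drive at rest past its second click and before the next one is heavy (10.5 to 14.6 rad); crank let go, still and fully down on the drive (within 5 mm of the seat, tilt under 0.06 rad); blank, wrench and ring within 20 mm of where they were (value of joint drive between 10.5 and 14.6 rad and velocity of joint drive between -0.1 and 0.1 rad/s and distance between crank and drive_seat below 0.005 m and angle between crank's own z axis and vertical below 0.06 rad and linear speed of crank below 0.02 m/s and distance of each of blank, wrench, reducer from where it was at the start of the episode below 0.02 m); the robot touches nothing.
It fails at once if the lift spins faster than one turn a second (velocity of joint drive above 6.3 rad/s).
It fails at once if the lift springs back (velocity of joint drive below -2 rad/s).
It fails at once if the knob is let go in the heavy part of a turn ((value of joint drive between 2.1 and 4.2 rad and contact force between the fingers and knob below 0.05 N) or (value of joint drive between 8.4 and 10.5 rad and contact force between the fingers and knob below 0.05 N)).
It fails at once if the lift is wound over a third click (value of joint drive above 15.9 rad).
It fails at once if the blank, wrench or loose ring is shifted (distance of any of blank, wrench, reducer from where it was at the start of the episode above 0.03 m).
It also fails if it takes over 67 s, if anything falls off the work surface, if the arm or the gripper's body presses on something with over 40 N, if the wrist force passes 120 N, or if a joint passes its speed limit or range.

ROBOT

A 6-joint arm with a two-finger parallel gripper is mounted at the origin on the work surface. World frame = base frame: x ahead of the robot, y to its left, z up, the work surface at z = 0. Lengths are in m, angles in rad, forces in N, time in s.
With the tool pointing down it reaches from about 0.25 to 0.8 m from the base axis. Payload 8.5 kg.
Tool frame: the origin (TCP) lies at the very end of the fingers, on their centre line; the grasp point (between the pads) lies 19 mm behind it; z points along the fingers, y is the line along which they close (so a half turn about z gives the same grasp; the last joint's range is limited). The gripper opens to 85 mm and grips with 20 to 120 N. Pads are 22 mm wide; open, the fingers measure 114 mm over their backs; the gripper's body (76 mm by 85 mm) begins 54 mm behind the grasp point. The pads swing forward as they close: fully open they stand 13 mm farther back than shut.
Start: joints at [-1.251, 0.238, -0.013, 1.319, 0, 1.571], TCP at [0.165, -0.498, 0.231] pointing down, gripper open.
Joint ranges: [-2.66, 2.66], [-1.03, 1.9], [-1.14, 1.46], [-1.82, 2.27], [-1.45, 1.34], [-3.14, 3.14]. Speed limits (rad/s): [2.22, 2.22, 2.79, 3.14, 3.14, 3.14].

INTERFACE

Orientations are given as a unit quaternion [x, y, z, w].
In Python, from bench import monitor, camera, order gives the robot as it stands.
- The arm moves only by the shell command python3 -m handwheel 'ROWS' [FORCE]. ROWS is text: rows parted by semicolons, each of 7 numbers parted by spaces: the shift along the tool's x, y, z normalised to -1 to 1, where 1 is 20 cm, then the turn, a rotation vector about the tool's x, y, z normalised to -1 to 1, where 1 is 180 degrees, then the opening, from 0 (shut) to 1 (fully open). In form: tx ty tz wx wy wz gripper; .... A call has 1 to 20 rows; each row shifts and turns the commanded pose from where the row before left it, along the tool's axes as they then stand; what a row does not reach is not made up. A row lasts 1/8 s, in which the tool goes at most 62.5 mm and 10.7 degrees, less where a joint would pass 70% of its speed; a pose out of reach is approached as far as the arm can. A call with a number of a shift or a turn outside -1 to 1 is refused whole. A call with a gripper value outside its range is refused whole. The fingers move at their own pace and stop on an object; FORCE is the grip in N (left out, the last holds). Time passes only in rows, so rows that do not move let the fingers close. It gives the time, the measured TCP pose, the force, the opening and the grip force at its end, in the units of the state.
- monitor.read_state(): the state, without advancing time (a new reading comes with each control period).
- camera(name): name is "scene" or "top"; returns a dict with "pixels" (480x640x3 uint8, blue, green, red), "range_z" (480x640 float32, m along the optical axis (not along the pixel's ray), 0 where there is no reading), "mtx" (3x3 intrinsics, pixels), "dist" ([k1, k2, p1, p2, k3] as OpenCV has them; the pictures are not rectified), "cam_to_world" (4x4, takes a point from camera to world coordinates). Camera axes: x right, y up, looking along -z (the intrinsics and any distortion apply to the point x, -y, -z); pixel columns grow to the right and rows downward; lengths in m; the calibration is good to about 2 mm. A picture is of the moment at which its call begins.
- order.hand_in(): hands the job in; it is judged then, once.
The state is a dict: "clock": time; "joints": joint angles; "joint_velocities": joint speeds; "joint_efforts": joint torques, N m; "tool_pos": TCP position; "eef_rot": TCP orientation; "force": force on the tool from outside, world axes, zero at the start; "moment": the same for the moment, N m; "width": opening from 0.0 (shut) to 1.0 (fully open); "grasp_force": force on a finger pad.
Only numpy, scipy, OpenCV 4.12 (cv2) and the standard library are available. Lean on these libraries where they do the work, as an engineer would, in place of code of your own. Each camera call takes 0.05 s, during which the arm holds its last target. There are 200 camera calls.

## Working session

There is one attempt and no reset: what is moved stays moved. The work goes in short steps, Python scripts to look and compute and a shell command to move; the robot and the scene stay as the last step left them, time stands still between calls to the robot, and variables do not carry over. Pictures are saved under pics/ and viewed, at most 10 in all, crops included, and the job is handed in when it is done.

```bash
ls; mkdir -p pics
cat > h.py <<'E'
import numpy as np, cv2
from bench import monitor, camera, order
def save(n,f):
    c=camera(n); cv2.imwrite(f'pics/{f}.png',c['pixels']); np.savez(f'pics/{f}.npz',**{k:np.array(v) for k,v in c.items()}); return c
def load(f): return dict(np.load(f'pics/{f}.npz'))
def ray(c,u,v):
    p=cv2.undistortPoints(np.array([[[u,v]]],float),np.array(c['mtx']),np.array(c['dist']))[0,0]
    T=np.array(c['cam_to_world']); d=T[:3,:3]@np.array([p[0],-p[1],-1]); return T[:3,3],d
def at_z(c,u,v,z):
    o,d=ray(c,u,v); return o+d*(z-o[2])/d[2]
def at_d(c,u,v):
    o,d=ray(c,u,v); return o+d*float(c['range_z'][int(v),int(u)])
E
python3 - <<'E'
from h import *
for n in('top','scene'):save(n,n+'0')
print(monitor.read_state())
E
```

```text
pics
{'clock': 0.1, 'joints': array([-1.25098417e+00,  2.38768407e-01, -1.41529843e-02,  1.31922640e+00,
        4.51404044e-07,  1.57080091e+00]), 'joint_velocities': array([-1.23217198e-03, -1.83068691e-04,  1.49208081e-03,  1.71749016e-07,
       -4.07435756e-04,  5.61139037e-04]), 'joint_efforts': array([-1.89134807e-03, -5.39721894e+01,  3.46999311e+01,  1.34587634e-02,
       -8.09855692e-05, -4.06480797e-05]), 'tool_pos': array([ 0.16493594, -0.49802318,  0.23072355]), 'eef_rot': array([ 9.87242382e-01,  1.59223188e-01, -1.07372389e-04, -6.67146416e-04]), 'force': array([ 0.04229483,  0.5003839 , -0.14912532]), 'moment': array([ 0.00128377, -0.08993851,  0.00266495]), 'grasp_force': 0.0, 'width': 0.9965126864489662}
```

View pics/top0.png

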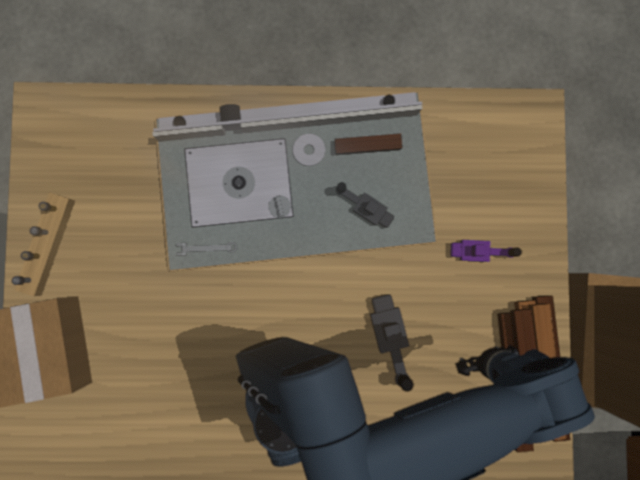

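View pics/scene0.png

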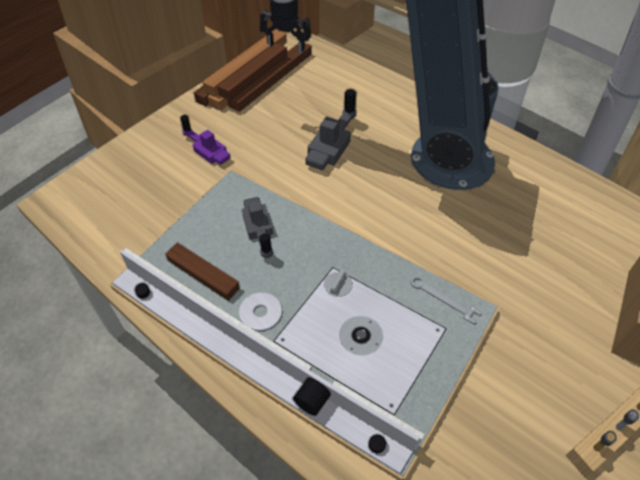

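Three crank-like things in the top view: a grey one on the board (370,207), a purple one (475,250), and a larger grey one on the bench (390,335). Purple is excluded. The one on the board is the smaller of the other two and stands on the board, so it is the one meant. The drive tongue is at (280,206). I'll confirm in a crop.

Run:
```python
from h import *
c=load('top0'); s=load('scene0')
a=cv2.resize(c['pixels'][165:245,260:410],None,fx=5,fy=5,interpolation=cv2.INTER_CUBIC)
cv2.imwrite('pics/cropA.png',a)
b=cv2.resize(s['pixels'][185:305,225:375],None,fx=5,fy=5,interpolation=cv2.INTER_CUBIC)
cv2.imwrite('pics/cropB.png',b)
print(np.array(c['cam_to_world']))
for u,v in((340,188),(372,207),(374,205),(280,206),(238,182),(390,340),(300,220),(372,214)): print(u,v,at_d(c,u,v).round(4))
```

```text
[[ 0.0075672   0.99764105 -0.06822804  0.37904358]
 [-0.99988897  0.00842484  0.01229125 -0.07023725]
 [ 0.01283707  0.06812746  0.99759404  1.65484905]
 [ 0.          0.          0.          1.        ]]
340 188 [ 0.6137 -0.149   0.1027]
372 207 [ 0.5604 -0.2415  0.0968]
374 205 [ 0.5656 -0.2466  0.1025]
280 206 [0.5665 0.0254 0.0493]
238 182 [0.6399 0.1532 0.0299]
390 340 [ 0.1836 -0.292   0.1019]
300 220 [ 0.5273 -0.0336  0.0288]
372 214 [ 0.5413 -0.2427  0.0859]
```

View pics/cropA.png

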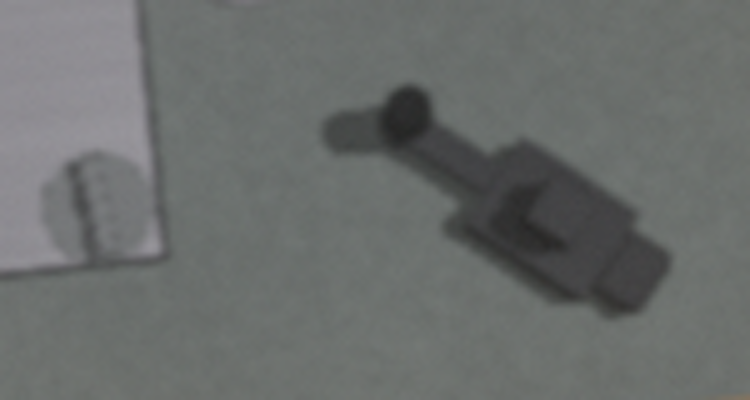

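View pics/cropB.png

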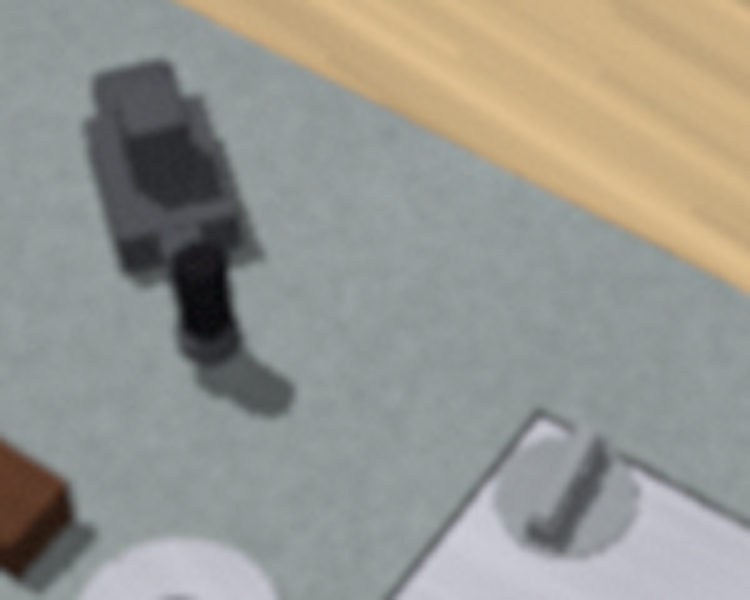

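Crop A shows the grey crank with its black knob at top-image pixel (341,187), post at about (374,207), counterweight lower right; drive tongue at about (280,206). It's the crank meant. I'll get accurate poses from the depth.

```bash
cat >> h.py <<'E'
def cloud(c,u0,u1,v0,v1):
    uu,vv=np.meshgrid(np.arange(u0,u1),np.arange(v0,v1)); 
    p=cv2.undistortPoints(np.stack([uu.ravel(),vv.ravel()],1).astype(float)[:,None],np.array(c['mtx']),np.array(c['dist']))[:,0]
    z=np.asarray(c['range_z'])[v0:v1,u0:u1].ravel(); T=np.array(c['cam_to_world'])
    P=(np.c_[p[:,0],-p[:,1],-np.ones(len(p))]*z[:,None])@T[:3,:3].T+T[:3,3]
    return P[z>0]
def rect(P,lo,hi,ctr=None,r=9):
    Q=P[(P[:,2]>lo)&(P[:,2]<hi)]
    if ctr is not None: Q=Q[np.linalg.norm(Q[:,:2]-ctr,axis=1)<r]
    m=cv2.minAreaRect((Q[:,:2]*1000).astype(np.float32)); return len(Q),Q.mean(0).round(4),[np.round(x,1) for x in m]
E
python3 - <<'E'
from h import *
c=load('top0'); s=load('scene0')
for n,c,A,B in(('top',c,(325,405,170,240),(260,300,190,225)),('scene',s,(230,285,190,265),(315,360,262,305))):
    P=cloud(c,*A); Q=cloud(c,*B)
    print(n,'post',rect(P,.092,.104,[.565,-.245],.035))
    print(' knob',rect(P,.098,.112,[.614,-.149],.035))
    print(' hub',rect(P,.045,.060,[.562,-.245],.12))
    print(' tongue top',rect(Q,.041,.055))
    print(' board',np.median(P[P[:,2]<.04][:,2]))
k=Q[(Q[:,2]>.041)]
# fit lines
P=cloud(load('top0'),260,300,190,225);k=P[P[:,2]>.041][:,:2];w,v=np.linalg.eigh(np.cov(k.T));print(v[:,1],np.degrees(np.arctan2(v[1,1],v[0,1])),w)
E
```

```text
top post (111, array([ 0.5619, -0.2393,  0.0983]), [array([ 562., -240.]), array([32.1, 32.5]), np.float64(60.8)])
 knob (71, array([ 0.6181, -0.1513,  0.1048]), [array([ 618.3, -151.8]), array([26.6, 23.4]), np.float64(1.5)])
 hub (713, array([ 0.561 , -0.2376,  0.0535]), [array([ 571.8, -223.4]), array([184.3,  63.8]), np.float64(56.7)])
 tongue top (81, array([0.5678, 0.0293, 0.0469]), [array([569.3,  29.7]), array([59.7, 13.5]), np.float64(14.7)])
 board 0.024400028410386465
scene post (146, array([ 0.5676, -0.2376,  0.0999]), [array([ 566. , -239.1]), array([35.1, 32.4]), np.float64(53.0)])
 knob (103, array([ 0.6242, -0.1492,  0.1055]), [array([ 623.5, -149.8]), array([28.9, 25.6]), np.float64(42.8)])
 hub (616, array([ 0.5718, -0.2342,  0.0552]), [array([ 575.9, -223.5]), array([188.5,  63.5]), np.float64(57.2)])
 tongue top (138, array([0.574 , 0.0316, 0.047 ]), [array([573.3,  30.1]), array([61.1, 14.8]), np.float64(14.8)])
 board 0.026057345161282996
[-0.96906157 -0.24681913] -165.71063597590344 [1.53567802e-05 2.99957402e-04]
```

```bash
cat >> h.py <<'E'
from scipy.spatial.transform import Rotation as R
def plan(tgt,psi=None):
    s=monitor.read_state(); r=R.from_quat(s['eef_rot']); M=r.as_matrix(); p=s['tool_pos']
    print('t',s['clock'],'pos',p.round(4),'psi',np.degrees(np.arctan2(M[1,0],M[0,0])).round(2),'w',round(s['width'],3),'gf',round(s['grasp_force'],1),'F',s['force'].round(1))
    print('shift units',(M.T@(np.array(tgt)-p)/.2).round(4))
    if psi is not None:
        a=np.radians(psi); T=np.c_[[np.cos(a),np.sin(a),0],[np.sin(a),-np.cos(a),0],[0,0,-1]]
        print('turn units',((r.inv()*R.from_matrix(T)).as_rotvec()/np.pi).round(4))
E
python3 -c "
from h import *
plan([.564,-.2395,.2],57)"
```

```text
t 0.1 pos [ 0.1649 -0.498   0.2307] psi 18.32 w 0.997 gf 0.0 F [ 0.   0.5 -0.1]
shift units [ 2.3005 -0.5996  0.1544]
turn units [-4.000e-04 -1.000e-04 -2.149e-01]
```

```bash
python3 -m handwheel '0.23 -0.06 0.015 0 0 0 1;0.23 -0.06 0.015 0 0 0 1;0.23 -0.06 0.015 0 0 0 1;0.23 -0.06 0.015 0 0 0 1;0.23 -0.06 0.015 0 0 0 1;0.23 -0.06 0.015 0 0 0 1;0.23 -0.06 0.015 0 0 0 1;0.23 -0.06 0.015 0 0 0 1;0.23 -0.06 0.015 0 0 0 1;0.23 -0.06 0.015 0 0 0 1;0 0 0 0 0 -0.043 1;0 0 0 0 0 -0.043 1;0 0 0 0 0 -0.043 1;0 0 0 0 0 -0.043 1;0 0 0 0 0 -0.043 1;0 0 0 0 0 0 1' 60; python3 -c "
from h import *
plan([.564,-.2395,.066],57)"
```

```text
clock: 2.1
tool_pos: [0.5638, -0.2397, 0.2009]
eef_rot: [0.879, 0.477, -0.0, -0.0]
force: [-0.3, -0.6, 0.6]
width: 0.998
grasp_force: 0.0
t 2.1 pos [ 0.5638 -0.2397  0.2009] psi 56.97 w 0.998 gf 0.0 F [-0.3 -0.6  0.6]
shift units [0.0016 0.0008 0.6744]
turn units [-0.0003  0.     -0.0002]
```

```bash
python3 -m handwheel '0 0 0.12 0 0 0 1;0 0 0.12 0 0 0 1;0 0 0.12 0 0 0 1;0 0 0.12 0 0 0 1;0 0 0.1 0 0 0 1;0 0 0.09 0 0 0 1;0 0 0 0 0 0 1;0 0 0 0 0 0 0;0 0 0 0 0 0 0;0 0 0 0 0 0 0;0 0 0 0 0 0 0;0 0 0 0 0 0 0;0 0 0 0 0 0 0' 60; python3 -c "
from h import *
plan([.564,-.2395,.115],57)"
```

```text
clock: 3.72
tool_pos: [0.5642, -0.2399, 0.0681]
eef_rot: [0.879, 0.477, 0.0, 0.0]
force: [-2.7, 1.7, 5.7]
width: 0.365
grasp_force: 61.0
t 3.725 pos [ 0.5642 -0.2399  0.0681] psi 57.01 w 0.365 gf 61.0 F [-2.7  1.7  5.7]
shift units [ 0.001  -0.0017 -0.2345]
turn units [ 0.0003 -0.0001  0.0001]
```

```bash
python3 -m handwheel '0 0 -0.1 0 0 0 0;0 0 -0.1 0 0 0 0;0 0 -0.1 0 0 0 0;0.115 -0.07 0 0 0 0 0;0.115 -0.07 0 0 0 0 0;0.115 -0.07 0 0 0 0 0;0.115 -0.07 0 0 0 0 0;0.115 -0.07 0 0 0 0 0;0.115 -0.07 0 0 0 0 0;0.115 -0.07 0 0 0 0 0;0.115 -0.07 0 0 0 0 0;0.115 -0.07 0 0 0 0 0;0.115 -0.07 0 0 0 0 0;0 0 0 0 0 0.047 0;0 0 0 0 0 0.047 0;0 0 0 0 0 0.047 0;0 0 0 0 0 0.047 0;0 0 0 0 0 0.048 0;0 0 0 0 0 0 0' 60
python3 - <<'E'
from h import *
plan([.571,.03,.115],14.5)
t=save('top','top1');s=save('scene','scene1')
cv2.imwrite('pics/c1.png',np.hstack([cv2.resize(t['pixels'][160:250,230:330],None,fx=4,fy=4),cv2.resize(s['pixels'][200:290,280:380],None,fx=4,fy=4)]))
for n,c in(('top',t),('scene',s)):
    for A in ((200,340,120,240),(260,420,180,330)):
        P=cloud(c,*A); print(n,'hub',rect(P,.105,.125,[.571,.03],.13),'knob',rect(P,.155,.175,[.673,.056],.03))
E
```

```text
clock: 6.1
tool_pos: [0.571, 0.0293, 0.1265]
eef_rot: [0.992, 0.127, -0.001, -0.0]
force: [0.1, -0.1, -6.8]
width: 0.369
grasp_force: 61.4
t 6.1 pos [0.571  0.0293 0.1265] psi 14.59 w 0.369 gf 61.4 F [ 0.1 -0.1 -6.8]
shift units [ 0.0009 -0.0034  0.0575]
turn units [-0.0001  0.0006  0.0005]
top hub (7, array([ 0.5401, -0.0073,  0.1133]), [array([540.9,  -8.2]), array([13.6,  2.9]), np.float64(0.3)]) knob (0, array([nan, nan, nan]), [array([0., 0.]), array([0., 0.]), np.float64(0.0)])
top hub (7, array([ 0.5401, -0.0073,  0.1133]), [array([540.9,  -8.2]), array([13.6,  2.9]), np.float64(0.3)]) knob (0, array([nan, nan, nan]), [array([0., 0.]), array([0., 0.]), np.float64(0.0)])
scene hub (0, array([nan, nan, nan]), [array([0., 0.]), array([0., 0.]), np.float64(0.0)]) knob (0, array([nan, nan, nan]), [array([0., 0.]), array([0., 0.]), np.float64(0.0)])
scene hub (753, array([0.6039, 0.044 , 0.1138]), [array([594.8,  37.6]), array([193.6,  64.2]), np.float64(14.0)]) knob (140, array([0.6751, 0.0592, 0.1634]), [array([673.1,  57.3]), array([27.4, 27.4]), np.float64(71.0)])h.py:22: RuntimeWarning: Mean of empty slice.
  m=cv2.minAreaRect((Q[:,:2]*1000).astype(np.float32)); return len(Q),Q.mean(0).round(4),[np.round(x,1) for x in m]
  ret = um.true_divide(
```

View pics/c1.png

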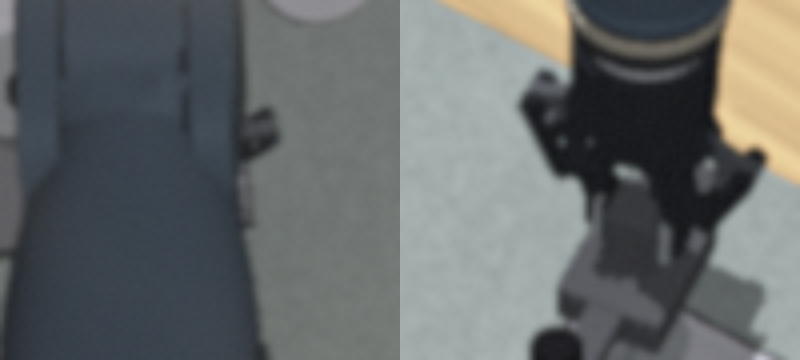

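Right half shows the crank held by the post with its knob bottom centre, squarely above the plate corner; the arm hides the drive in the top view. Offset is within about 1 mm, so I lower it.

```bash
python3 -m handwheel '0 0.005 0.06 0 0 0 0;0 0 0.06 0 0 0 0;0 0 0.05 0 0 0 0;0 0 0.02 0 0 0 0;0 0 0.02 0 0 0 0;0 0 0.02 0 0 0 0;0 0 0 0 0 0 0' 60; python3 -c "
from h import *
plan([.571,.028,.0711],14.5)"
```

```text
clock: 7.08
tool_pos: [0.5719, 0.0284, 0.0812]
eef_rot: [0.992, 0.127, -0.0, -0.0]
force: [-0.0, -0.0, -6.4]
width: 0.367
grasp_force: 61.4
t 7.075 pos [0.5719 0.0284 0.0812] psi 14.54 w 0.367 gf 61.4 F [-0.  -0.  -6.4]
shift units [-0.0047  0.0007  0.0503]
turn units [-0.      0.0001  0.0002]
```

```bash
python3 -m handwheel '0 0 0.015 0 0 0 0;0 0 0.015 0 0 0 0;0 0 0.015 0 0 0 0;0 0 0 0 0 0 0' 60; python3 -c "
from h import *
plan([.571,.028,.0711],14.5)"
```

```text
clock: 7.58
tool_pos: [0.5718, 0.0284, 0.072]
eef_rot: [0.992, 0.127, -0.0, -0.0]
force: [0.9, -0.3, -6.3]
width: 0.366
grasp_force: 61.4
t 7.575 pos [0.5718 0.0284 0.072 ] psi 14.54 w 0.366 gf 61.4 F [ 0.9 -0.3 -6.3]
shift units [-0.0042  0.0008  0.0045]
turn units [-0.0001  0.0002  0.0002]
```

```bash
python3 -m handwheel '0 0 0.004 0 0 0 0;0 0 0 0 0 0 1;0 0 0 0 0 0 1;0 0 0 0 0 0 1;0 0 0 0 0 0 1;0 0 -0.1 0 0 0 1;0 0 -0.1 0 0 0 1;0 0 -0.1 0 0 0 1;0 0 -0.1 0 0 0 1;0 0 0 0 0 0 1' 60
python3 - <<'E'
from h import *
plan([.673,.056,.066],14.5)
s=save('scene','scene2')
P=cloud(s,260,420,180,340); print('hub',rect(P,.050,.068,[.571,.03],.13)); print('knob',rect(P,.1,.115,[.673,.056],.03)); Q=P[(P[:,2]>.04)&(P[:,2]<.07)];Q=Q[np.linalg.norm(Q[:,:2]-[.571,.03],axis=1)<.13];print(np.percentile(Q[:,2],[25,50,75,90]))
E
```

```text
clock: 8.82
tool_pos: [0.573, 0.0284, 0.1528]
eef_rot: [0.992, 0.127, 0.001, 0.0]
force: [0.2, 0.2, -0.4]
width: 0.999
grasp_force: 0.0
t 8.825 pos [0.573  0.0284 0.1528] psi 14.54 w 0.999 gf 0.0 F [ 0.2  0.2 -0.4]
shift units [ 0.5176 -0.008   0.4357]
turn units [ 0.0001 -0.0009  0.0002]
hub (959, array([0.5853, 0.0377, 0.0585]), [array([595. ,  36.2]), array([193.1,  63.7]), np.float64(15.0)])
knob (129, array([0.6756, 0.0581, 0.1082]), [array([675.3,  56.9]), array([25.1, 26.3]), np.float64(12.8)])
[0.05625365 0.0584268  0.06015384 0.06183253]
```

```bash
python3 -m handwheel '0.13 -0.002 0 0 0 0 1;0.13 -0.002 0 0 0 0 1;0.13 -0.002 0 0 0 0 1;0.13 0 0 0 0 0 1;0 0 0.11 0 0 0 1;0 0 0.11 0 0 0 1;0 0 0.11 0 0 0 1;0 0 0.1 0 0 0 1;0 0 0 0 0 0 1;0 0 0 0 0 0 0;0 0 0 0 0 0 0;0 0 0 0 0 0 0;0 0 0 0 0 0 0;0 0 0 0 0 0 0;0 0 0 0 0 0 0' 60; python3 -c "
from h import *
plan([.6733,.0555,.066],14.5)"
```

```text
clock: 10.75
tool_pos: [0.6729, 0.0558, 0.066]
eef_rot: [0.992, 0.127, 0.001, -0.0]
force: [1.7, 0.8, 4.0]
width: 0.316
grasp_force: 58.7
t 10.75 pos [0.6729 0.0558 0.066 ] psi 14.54 w 0.316 gf 58.7 F [1.7 0.8 4. ]
shift units [0.0017 0.0017 0.0002]
turn units [ 0.     -0.0004  0.0002]
```

```bash
python3 -m handwheel '-0.0065 0.0821 0 0 0 0 0;-0.0192 0.0801 0 0 0 0 0;-0.0315 0.0761 0 0 0 0 0;-0.043 0.0702 0 0 0 0 0;-0.0535 0.0626 0 0 0 0 0;-0.0626 0.0535 0 0 0 0 0;-0.0702 0.043 0 0 0 0 0;-0.0761 0.0315 0 0 0 0 0;-0.0801 0.0192 0 0 0 0 0' 80; python3 -c "
from h import *
plan([.571,.0288,.066],14.5)"
```

```text
clock: 11.88
tool_pos: [0.613, -0.0681, 0.066]
eef_rot: [0.992, 0.126, 0.001, -0.0]
force: [1.7, 2.8, 5.6]
width: 0.307
grasp_force: 78.5
t 11.875 pos [ 0.613  -0.0681  0.066 ] psi 14.5 w 0.307 gf 78.5 F [1.7 2.8 5.6]
shift units [-8.220e-02 -5.216e-01 -1.000e-04]
turn units [ 0.     -0.0006  0.    ]
```

```bash
python3 -m handwheel '-0.0821 0.0065 0 0 0 0 0;-0.0821 -0.0065 0 0 0 0 0;-0.0801 -0.0192 0 0 0 0 0;-0.0761 -0.0315 0 0 0 0 0;-0.0702 -0.043 0 0 0 0 0;-0.0626 -0.0535 0 0 0 0 0;-0.0535 -0.0626 0 0 0 0 0;-0.043 -0.0702 0 0 0 0 0' 80; python3 -c "
from h import *
plan([.571,.0288,.066],14.5)"
```

```text
clock: 12.88
tool_pos: [0.4933, -0.0426, 0.0662]
eef_rot: [0.992, 0.126, 0.001, 0.002]
force: [5.7, -7.3, 4.3]
width: 0.303
grasp_force: 78.7
t 12.875 pos [ 0.4933 -0.0426  0.0662] psi 14.43 w 0.303 gf 78.7 F [ 5.7 -7.3  4.3]
shift units [ 0.4652 -0.249   0.0008]
turn units [ 0.0014 -0.0006 -0.0004]
```

```bash
python3 -m handwheel '-0.0315 -0.0761 0 0 0 0 0;-0.0192 -0.0801 0 0 0 0 0;-0.0065 -0.0821 0 0 0 0 0;0.0065 -0.0821 0 0 0 0 0;0.0192 -0.0801 0 0 0 0 0;0.0315 -0.0761 0 0 0 0 0;0.043 -0.0702 0 0 0 0 0;0.0535 -0.0626 0 0 0 0 0' 80; python3 -c "
from h import *
plan([.571,.0288,.066],14.5)"
```

```text
clock: 13.88
tool_pos: [0.4807, 0.0828, 0.0659]
eef_rot: [0.992, 0.126, 0.0, -0.0]
force: [1.5, 2.6, 6.2]
width: 0.31
grasp_force: 79.1
t 13.875 pos [0.4807 0.0828 0.0659] psi 14.53 w 0.31 gf 79.1 F [1.5 2.6 6.2]
shift units [ 3.693e-01  3.749e-01 -3.000e-04]
turn units [-0.0003 -0.0003  0.0002]
```

```bash
python3 -m handwheel '0.0626 -0.0535 0 0 0 0 0;0.0702 -0.043 0 0 0 0 0;0.0761 -0.0315 0 0 0 0 0;0.0801 -0.0192 0 0 0 0 0;0.0821 -0.0065 0 0 0 0 0;0.0821 0.0065 0 0 0 0 0;0.0801 0.0192 0 0 0 0 0;0.0761 0.0315 0 0 0 0 0;0.0702 0.043 0 0 0 0 0;0.0626 0.0535 0 0 0 0 0;0.0535 0.0626 0 0 0 0 0;0.043 0.0702 0 0 0 0 0;0.0315 0.0761 0 0 0 0 0;0.0192 0.0801 0 0 0 0 0;0.0065 0.0821 0 0 0 0 0' 80
python3 - <<'E'
from h import *
plan([.571,.0288,.066],14.5)
s=save('scene','scene3')
P=cloud(s,260,420,180,340); print('hub',rect(P,.050,.068,[.571,.03],.13))
cv2.imwrite('pics/c3.png',cv2.resize(s['pixels'][200:350,260:460],None,fx=4,fy=4))
E
```

```text
clock: 15.75
tool_pos: [0.6733, 0.0548, 0.0659]
eef_rot: [0.992, 0.126, 0.001, -0.0]
force: [0.2, 2.7, 4.9]
width: 0.304
grasp_force: 79.1
t 15.75 pos [0.6733 0.0548 0.0659] psi 14.53 w 0.304 gf 79.1 F [0.2 2.7 4.9]
shift units [-0.5279 -0.0026 -0.0011]
turn units [-0.0001 -0.0004  0.0002]
hub (518, array([0.5614, 0.0409, 0.0587]), [array([592.2,  44.4]), array([193.4,  52.5]), np.float64(16.5)])
```

View pics/c3.png

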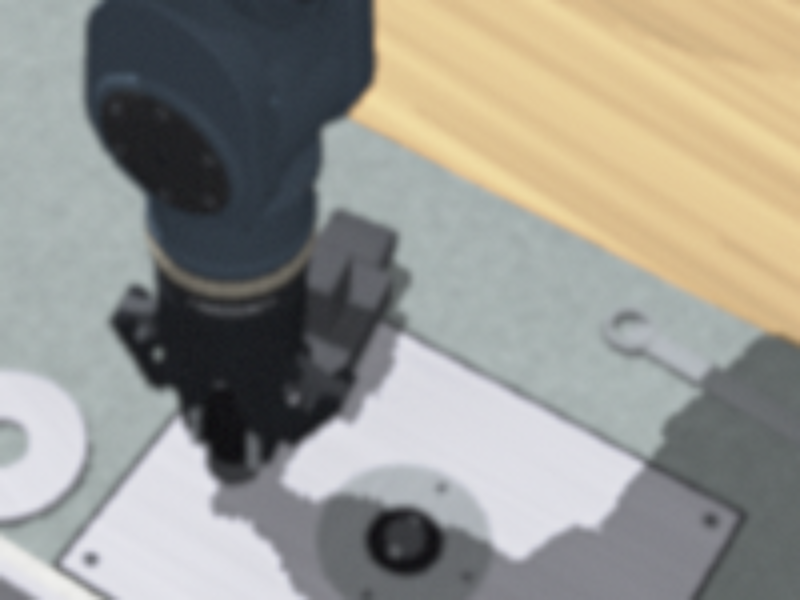

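The picture shows the fingers on the knob (about 230,430), the crank still seated and the ring and wrench untouched. Now the second turn.

```bash
python3 -m handwheel '-0.0065 0.0821 0 0 0 0 0;-0.0192 0.0801 0 0 0 0 0;-0.0315 0.0761 0 0 0 0 0;-0.043 0.0702 0 0 0 0 0;-0.0535 0.0626 0 0 0 0 0;-0.0626 0.0535 0 0 0 0 0;-0.0702 0.043 0 0 0 0 0;-0.0761 0.0315 0 0 0 0 0;-0.0801 0.0192 0 0 0 0 0;-0.0821 0.0065 0 0 0 0 0;-0.0821 -0.0065 0 0 0 0 0;-0.0801 -0.0192 0 0 0 0 0;-0.0761 -0.0315 0 0 0 0 0;-0.0702 -0.043 0 0 0 0 0;-0.0626 -0.0535 0 0 0 0 0;-0.0535 -0.0626 0 0 0 0 0;-0.043 -0.0702 0 0 0 0 0' 80; python3 -c "
from h import *
plan([.571,.0288,.066],14.5)"
```

```text
clock: 17.92
tool_pos: [0.4931, -0.0428, 0.0662]
eef_rot: [0.992, 0.125, 0.001, 0.002]
force: [4.0, -7.6, 3.6]
width: 0.307
grasp_force: 79.1
t 17.925 pos [ 0.4931 -0.0428  0.0662] psi 14.42 w 0.307 gf 79.1 F [ 4.  -7.6  3.6]
shift units [ 0.4662 -0.2496  0.0007]
turn units [ 0.0015 -0.0005 -0.0005]
```

```bash
python3 -m handwheel '-0.0315 -0.0761 0 0 0 0 0;-0.0192 -0.0801 0 0 0 0 0;-0.0065 -0.0821 0 0 0 0 0;0.0065 -0.0821 0 0 0 0 0;0.0192 -0.0801 0 0 0 0 0;0.0315 -0.0761 0 0 0 0 0;0.043 -0.0702 0 0 0 0 0;0.0535 -0.0626 0 0 0 0 0;0.0626 -0.0535 0 0 0 0 0;0.0702 -0.043 0 0 0 0 0;0.0761 -0.0315 0 0 0 0 0;0.0801 -0.0192 0 0 0 0 0' 80;  python3 -m handwheel '0.0821 -0.0065 0 0 0 0 0;0.0821 0.0065 0 0 0 0 0;0.0801 0.0192 0 0 0 0 0;0.0761 0.0315 0 0 0 0 0;0.0702 0.043 0 0 0 0 0;0.0626 0.0535 0 0 0 0 0;0.0535 0.0626 0 0 0 0 0;0.043 0.0702 0 0 0 0 0;0.0315 0.0761 0 0 0 0 0;0.0192 0.0801 0 0 0 0 0;0.0065 0.0821 0 0 0 0 0;0 0 0 0 0 0 0;0 0 0 0 0 0 0' 80
```

```text
clock: 19.42
tool_pos: [0.5298, 0.1256, 0.066]
eef_rot: [0.992, 0.127, 0.001, -0.0]
force: [0.8, -0.2, 5.8]
width: 0.308
grasp_force: 79.4
clock: 21.05
tool_pos: [0.6734, 0.0541, 0.066]
eef_rot: [0.992, 0.126, 0.001, 0.0]
force: [2.4, -0.6, 5.9]
width: 0.308
grasp_force: 79.3
```

Two turns done, with low force in the easy part. Release, rise straight up, and check.

```bash
python3 -m handwheel '0 0 0 0 0 0 1;0 0 0 0 0 0 1;0 0 0 0 0 0 1;0 0 0 0 0 0 1;0 0 -0.1 0 0 0 1;0 0 -0.15 0 0 0 1;0 0 -0.15 0 0 0 1;0 0 -0.15 0 0 0 1;0 0 -0.15 0 0 0 1;-0.2 0 0 0 0 0 1;-0.2 0 0 0 0 0 1;-0.2 0 0 0 0 0 1;0 0 0 0 0 0 1;0 0 0 0 0 0 1' 60
python3 - <<'E'
from h import *
s=save('scene','scene4'); s0=load('scene0')
P=cloud(s,260,420,180,340); print('hub',rect(P,.050,.068,[.571,.03],.13)); print('knob',rect(P,.1,.115,[.673,.056],.03))
plan([0,0,0])
cv2.imwrite('pics/s4.png',s['pixels'])
E
```

```text
clock: 22.8
tool_pos: [0.5569, 0.0256, 0.206]
eef_rot: [0.992, 0.127, 0.001, -0.0]
force: [0.4, 0.6, 0.4]
width: 0.998
grasp_force: 0.0
hub (958, array([0.5842, 0.0383, 0.0584]), [array([593.8,  36.2]), array([195.3,  64.8]), np.float64(13.3)])
knob (131, array([0.6764, 0.0574, 0.108 ]), [array([675.8,  57.1]), array([26.2, 27.7]), np.float64(40.4)])
t 22.85 pos [0.5572 0.0257 0.2057] psi 14.55 w 1.003 gf 0.0 F [-0.1  0.5 -0.8]
shift units [-2.7301 -0.5756  1.0256]
```

View pics/s4.png

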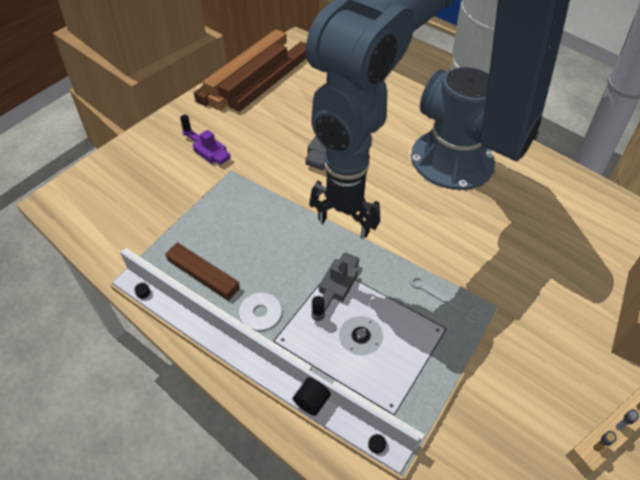

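The crank stands seated on the drive (340,280), free of the gripper; the blank (202,270), ring (260,310) and wrench (445,297) are where they were.

```bash
python3 -c "
from bench import order
print(order.hand_in())"
```

```text
the job is handed in; nothing more can be done
None
```

I wound the lift two full turns, past both clicks, and handed the job in: the crank is seated on the drive and let go, and the blank, wrench and ring look unmoved in the last picture; no verdict came back.

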